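Shut the mended cups away to cure

TASK

Two freshly mended cups must cure out of the dust: with the fingertips, gently push the chest's drawer fully home, and push the sliding lid of the curing box fully shut, in either order. The cups inside must stay standing and must not be touched, nothing is to be picked up, and everything else on the table stays where it is.

Things in the scene. Friction and masses are not known exactly. Their poses are not given: they have to be found in the camera images.
- chest: Fixed low wooden chest (it and the curing box stand side by side, either one on the left), 190 deep (x) x 150 wide (y) x 95 high, with one drawer that fills its front. Origin on its underside at the table; in its own axes the chest with the drawer closed spans x -90 to +100, y -75 to +75, z 0 to 95. Its front faces -x (roughly to the robot) and the drawer pulls out along -x.
- drawer (a joint): How far the chest's drawer is pulled out, in m: 0 is fully home (a hard stop), 0.13 the other stop. It stays where it is left; about 1.2 N of friction and 4 N per m/s of drag. It starts about 80 to 105 mm open.
- drawer_front (a point): Middle of the outer face of the drawer's front panel (moves with the drawer). The plain flat panel, 148 wide x 89 high (41 below to 45 above this point) x 12 thick, has no handle, only a dark disc as a painted finger spot. Its axes are those of the chest; the face looks to -x and is pushed along +x. Fully home, this point lies at x -90, y 0, z 47.5 in the chest's frame.
- curing_box: Fixed open wooden box, 180 deep (x) x 140 wide (y), with a sliding wooden lid on top. Origin on its underside at the table, near its back edge: in its own axes the box spans x -170 to +10, y -70 to +70, z 0 to 92. Walls and floor 8 thick. The lid runs in side guides whose 14 mm wide lips (tops at z 91.5) leave the lid's middle free (112 wide).
- lid (a joint): How far the lid is slid open along the curing box's +x (backwards, away from its front), in m: 0 is fully shut (a hard stop), 0.12 the other stop. It stays where it is left; about 1.5 N of friction and 4 N per m/s of drag. It starts about 80 to 105 mm open. The lid plate is 171 x 126 x 8, its top face at z 86 in the box's frame; it cannot be lifted out.
- lid_batten (a point): Middle of the top of the lid's batten (moves with the lid): a dark wooden bar 12 thick (x) x 90 long (y) x 16 high standing on the lid, 21 mm behind the lid's front edge. Axes are those of the curing box. The lid is shut by pushing the batten's rear (+x) face towards -x. Shut, this point lies at x -140, y 0, z 102 in the box's frame.
- drawer_cup: Small mended white tea cup, loose, 54 mm across the rim, 42 high, standing in the open drawer on its floor (19 above the table). Origin at the middle of its foot, z up.
- box_cup: Small mended blue tea cup, loose, 54 mm across, 42 high, standing in the curing box on its floor (8 above the table), below the uncovered front. Origin at the middle of its foot, z up.
- saucer: Loose white saucer, 68 mm across, 14 high, lying on top of the chest towards its back. Origin under its middle.
- lacquer_jar: Loose amber glass jar, 42 mm across, 50 high, standing between and in front of the two wooden boxes. Origin under its middle.
- red_cup: Loose dark red cup, 76 mm across, 70 high, at the left. Origin under its middle.
- stone_block: Loose grey stone block, 80 x 80 x 30, at the right. Origin under its middle.
- steel_ring: Loose flat metal ring, 110 mm across, 12 high, at the left. Origin under its middle.
- brush: Loose brush, 170 mm long, lying on the table at the right. Origin on its underside.
- solvent: Loose green glass bottle, 52 mm across, 120 high, standing between the two wooden boxes, at their backs. Origin under its middle.
Mind the look-alikes: they are no part of the job. What is shaped like the chest but purple is not meant. Several things have the shape of the box_cup; the one meant has the colours described above.

How it is judged:
By the outcome, as a careful person would: the job done as asked, in the order asked, and still so for the second after the job is handed in, with the robot touching nothing.
It also fails if it takes over 54 s, if anything falls off the work surface, if the arm or the gripper's body presses on something with over 40 N, if the wrist force passes 120 N, or if a joint passes its speed limit or range.

ROBOT

A 7-joint arm with a two-finger parallel gripper is mounted at the origin on the work surface. World frame = base frame: x ahead of the robot, y to its left, z up, the work surface at z = 0. Lengths are in m, angles in rad, forces in N, time in s.
With the tool pointing down it reaches from about 0.425 to 0.875 m from the base axis. Payload 9.9 kg.
Tool frame: the origin (TCP) lies on the mounting face of the last link; the fingertips stand 173 mm ahead of it and the grasp point (between the pads) lies 155 mm ahead of it (nose_length is the distance from the TCP to the fingertips, in m); z points along the fingers, y is the line along which they close (so a half turn about z gives the same grasp; the last joint's range is limited). The gripper opens to 85 mm and grips with 20 to 120 N. Pads are 22 mm wide; open, the fingers measure 114 mm over their backs; the gripper's body (76 mm by 85 mm) begins 54 mm behind the grasp point. The pads swing forward as they close: fully open they stand 13 mm farther back than shut.
Start: joints at [-0.084, 0.576, 0.025, 1.437, -0.015, 1.129, -0.057], TCP at [0.675, 0, 0.405] pointing down, gripper open.
Joint ranges: [-2.76, 2.76], [-0.34, 2.15], [-1.52, 1.57], [0.19, 2.46], [-1.09, 4.23], [0.17, 1.99], [-2.82, 2.82]. Speed limits (rad/s): [2.22, 2.22, 3.01, 3.01, 3.14, 3.14, 3.14].

INTERFACE

Orientations are given as a unit quaternion [x, y, z, w].
In Python, from station import * gives the robot as it stands.
- The arm moves only by the shell command python3 -m jog 'ROWS' [FORCE]. ROWS is text: rows parted by semicolons, each of 7 numbers parted by spaces: the turn, a rotation vector about the tool's x, y, z as a fraction of full scale, then the shift along the tool's x, y, z as a fraction of full scale, then the opening, from 0 (shut) to 1 (fully open). In form: ax ay az x y z hand; .... A call has 1 to 8 rows; each row shifts and turns the commanded pose from where the row before left it, along the tool's axes as they then stand; what a row does not reach is not made up. Full scale, the value 1, is 0.05 m for a shift and 0.12 rad for a turn. A row lasts 1/8 s, in which the tool goes at most 62.5 mm and 10.7 degrees, less where a joint would pass 70% of its speed; a pose out of reach is approached as far as the arm can. A call with a number of a shift or a turn outside -1 to 1 is refused whole. A call with a gripper value outside its range is refused whole. The fingers move at their own pace and stop on an object; FORCE is the grip in N (left out, the last holds). Time passes only in rows, so rows that do not move let the fingers close. It gives the time, the measured TCP pose, the force, the opening and the grip force at its end, in the units of the state.
- sense(): the state, without advancing time (a new reading comes with each control period).
- read_camera(name): name is "scene" or "side" or "wrist"; returns a dict with "image" (384x512x3 uint8, red, green, blue), "z_map" (384x512 float32, m along the optical axis (not along the pixel's ray), 0 where there is no reading), "camera_matrix" (3x3 intrinsics, pixels), "dist" ([k1, k2, p1, p2, k3] as OpenCV has them; the pictures are not rectified), "world_to_cam" (4x4, takes a point from world to camera coordinates). Camera axes: x right, y down, z forward; pixel columns grow to the right and rows downward; lengths in m; the calibration is good to about 2 mm. A picture is of the moment at which its call begins.
- job_done(): hands the job in; it is judged then, once.
The state is a dict: "clock": time; "joint_pos": joint angles; "dq": joint speeds; "joint_efforts": joint torques, N m; "tool_pos": TCP position; "tcp_rot": TCP orientation; "wrist_force": force on the tool from outside, world axes, zero at the start; "moment": the same for the moment, N m; "opening": finger opening in m; "finger_force": force on a finger pad.
Only numpy, scipy, OpenCV 4.12 (cv2) and the standard library are available. Lean on these libraries where they do the work, as an engineer would, in place of code of your own. Each camera call takes 0.05 s, during which the arm holds its last target. There are 200 camera calls.

## Working session

There is one attempt and no reset: what is moved stays moved. The work goes in short steps, Python scripts to look and compute and a shell command to move; the robot and the scene stay as the last step left them, time stands still between calls to the robot, and variables do not carry over. Pictures are saved under pics/ and viewed, at most 10 in all, crops included, and the job is handed in when it is done.

```bash
mkdir -p pics; ls; cat > h.py <<'E'
from station import *
import numpy as np, cv2
def shot(n,f):
    d=read_camera(n); cv2.imwrite(f,d['image'][:,:,::-1]); np.savez(''+n+'.npz',**d); return d
def load(n): return dict(np.load(''+n+'.npz'))
def px(d,u,v,z=None):
    """world point of pixel; z: plane height, else depth map"""
    p=cv2.undistortPoints(np.array([[[u,v]]],float),d['camera_matrix'],d['dist'])[0,0]
    T=np.linalg.inv(d['world_to_cam']); r=np.array([p[0],p[1],1.])
    if z is None: k=d['z_map'][int(round(v)),int(round(u))]
    else: k=(z-T[2,3])/(T[:3,:3]@r)[2]
    return T[:3,:3]@(r*k)+T[:3,3]
E
python3 - <<'E'
from h import *
for n in ('scene','side'): shot(n,f'pics/{n}0.png')
a=[cv2.imread(f'pics/{n}0.png') for n in('scene','side')]
s=sense();print(s['tool_pos'],s['tcp_rot'],s['clock'])
E
```

```text
pics
[6.74844566e-01 2.32278656e-05 4.03932563e-01] [ 7.07071752e-01  7.07141401e-01 -5.72790526e-04 -4.97230197e-04] 0.1
```

View pics/scene0.png

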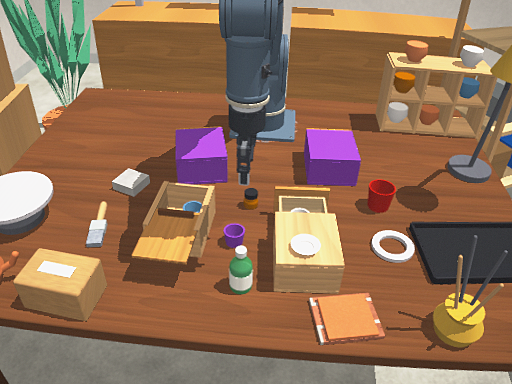

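View pics/side0.png

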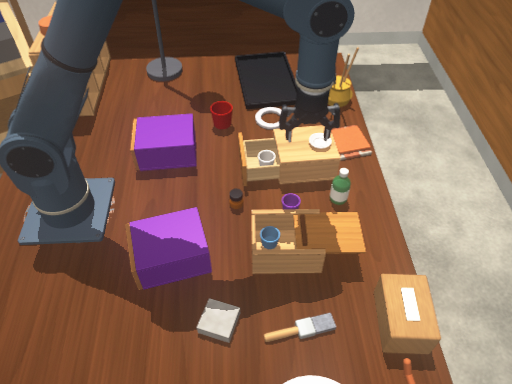

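The scene camera looks back at the robot. The chest is at about (307,240) and the curing box with its lid open at about (180,220). The purple decoys stand nearer the robot. Next I'll enlarge both.

```bash
python3 - <<'E'
from h import *
d=load('scene');i=d['image'][170:300,120:360,::-1]
a=cv2.resize(i,None,fx=3.3,fy=3.3,interpolation=cv2.INTER_CUBIC);cv2.imwrite('pics/c1.png',a)
d=load('side');i=d['image'][110:290,220:380,::-1]
cv2.imwrite('pics/c2.png',cv2.resize(i,None,fx=3.3,fy=3.3,interpolation=cv2.INTER_CUBIC))
E
```

```text
(no output)
```

View pics/c1.png

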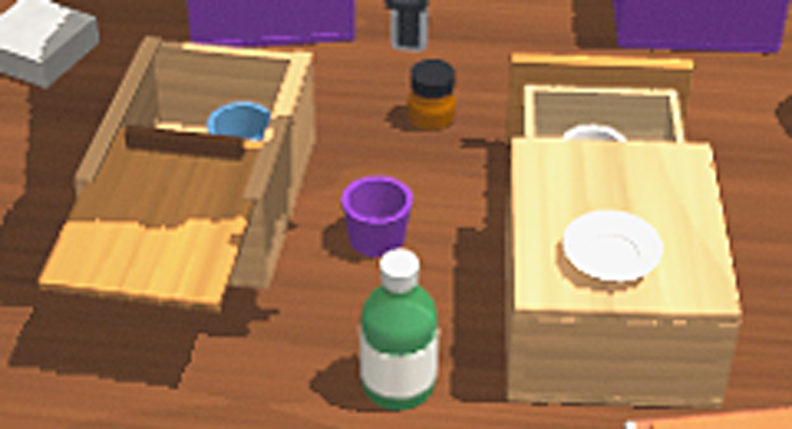

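View pics/c2.png

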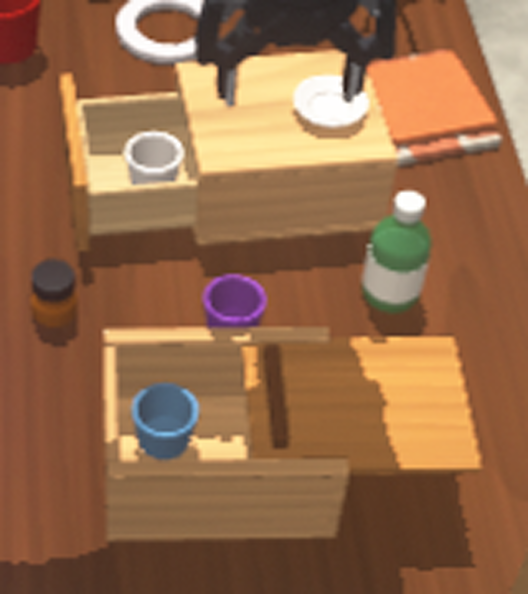

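```bash
python3 - <<'E'
from h import *
np.set_printoptions(precision=4,suppress=True)
A=load('scene');B=load('side')
def p(c,l,u,v,z):
    d,o=(A,(120,170)) if c==1 else (B,(220,110))
    U,V=o[0]+(u+.5)/3.3-.5,o[1]+(v+.5)/3.3-.5
    print(c,l,px(d,U,V,z),px(d,U,V))
for l,u,v,z in [('drawer front R',513,55,.0925),('drawer front L',691,62,.0925),('chest fr R',513,140,.095),('chest fr L',712,146,.095),('chest bk L',738,314,.095),('chest bk R',515,308,.095),
 ('batten R toprear',127,130,.102),('batten L toprear',243,142,.102),('lid bk R',42,282,.086),('lid bk L',220,304,.086),('box fr R',150,40,.0915),('box fr L',312,52,.0915),('purple a',354,38,0),('purple b',615,42,0)]: p(1,l,u,v,z)
for l,u,v,z in [('drawer front L',65,76,.0925),('drawer front R',78,182,.0925),('chest fr L',178,65,.095),('chest fr R',195,172,.095),('chest bk R',393,160,.095),('chest bk L',372,52,.095),
 ('batten L rear',280,346,.102),('batten R rear',287,446,.102),('batten L front',265,346,.102),('lid bk R',479,467,.086),('lid bk L',458,338,.086),('box fr L',106,331,.0915),('box fr R',107,470,.0915),('jar',54,275,.05),('bottle',408,205,.12)]: p(2,l,u,v,z)
# purple footprint via depth
for d in (A,B):
    h,w=d['z_map'].shape;uu,vv=np.meshgrid(np.arange(w),np.arange(h))
    im=d['image'].astype(int);m=(im[...,2]>im[...,1]*1.8)&(im[...,0]>im[...,1]*1.5)&(im[...,2]>im[...,0])&(d['z_map']>0)
    P=np.array([px(d,u,v) for u,v in zip(uu[m],vv[m])])
    for s in (1,-1):
        Q=P[(P[:,1]*s>0.05)]
        print(s,np.percentile(Q,[.5,99.5],axis=0).round(3).tolist())
E
```

```text
1 drawer front R [0.5149 0.0635 0.0925] [0.5089 0.0634 0.0881]
1 drawer front L [0.5072 0.2077 0.0925] [0.5055 0.2079 0.0913]
1 chest fr R [0.626  0.0689 0.095 ] [0.6211 0.0689 0.091 ]
1 chest fr L [0.6159 0.2182 0.095 ] [0.5003 0.2373 0.0012]
1 chest bk L [0.7892 0.2258 0.095 ] [0.7897 0.2257 0.0955]
1 chest bk R [0.7991 0.0789 0.095 ] [0.7978 0.0789 0.0936]
1 batten R toprear [ 0.6567 -0.2173  0.102 ] [ 0.6556 -0.2177  0.1011]
1 batten L toprear [ 0.6601 -0.1288  0.102 ] [ 0.6588 -0.1291  0.1009]
1 lid bk R [ 0.8036 -0.2401  0.086 ] [ 0.8044 -0.2397  0.0868]
1 lid bk L [ 0.809  -0.1162  0.086 ] [ 0.8069 -0.1168  0.0837]
1 box fr R [ 0.5283 -0.2329  0.0915] [ 0.5272 -0.2332  0.0907]
1 box fr L [ 0.5289 -0.0986  0.0915] [ 0.4044 -0.1212 -0.0009]
1 purple a [ 0.3792 -0.0858 -0.    ] [ 0.3778 -0.086  -0.001 ]
1 purple b [0.3563 0.1555 0.    ] [ 0.3508  0.1559 -0.0039]
2 drawer front L [0.506  0.2053 0.0925] [0.506  0.2058 0.0921]
2 drawer front R [0.5128 0.0652 0.0925] [0.5128 0.065  0.0927]
2 chest fr L [0.613  0.2122 0.095 ] [0.6132 0.2134 0.0939]
2 chest fr R [0.6159 0.0694 0.095 ] 
[... 220 characters left out ...]
 R rear [ 0.6569 -0.2271  0.102 ] [ 0.6598 -0.2165  0.0861]
2 batten L front [ 0.6522 -0.1325  0.102 ] [ 0.6554 -0.1183  0.0837]
2 lid bk R [ 0.8009 -0.2434  0.086 ] [ 0.8016 -0.2421  0.0839]
2 lid bk L [ 0.8111 -0.1207  0.086 ] [ 0.8411 -0.0534 -0.001 ]
2 box fr L [ 0.5287 -0.1021  0.0915] [ 0.5287 -0.1018  0.0912]
2 box fr R [ 0.5226 -0.2339  0.0915] [ 0.5254 -0.1733 -0.0011]
2 jar [ 0.4885 -0.0045  0.05  ] [ 0.4885 -0.0053  0.0509]
2 bottle [ 0.7874 -0.004   0.12  ] [ 0.7882 -0.0018  0.1176]
1 [[0.187, 0.148, 0.002], [0.368, 0.305, 0.098]]
-1 [[0.164, -0.258, -0.001], [0.641, -0.052, 0.098]]
1 [[0.185, 0.146, 0.003], [0.365, 0.301, 0.1]]
-1 [[0.221, -0.271, 0.005], [0.636, -0.056, 0.099]]
```

```bash
python3 -m jog '0 0 0.42 0 0 0 0; 0 0 0 -0.6 0.2 0 0; 0 0 0 -0.8 0.2 0 0; 0 0 0 -0.8 0.2 0 0; 0 0 0 -0.8 0.2 0 0; 0 0 0 -0.6 0 0.5 0; 0 0 0 0 0 0.7 0; 0 0 0 0 0 0 0'; python3 - <<'E'
from h import *
print(nose_length if 'nose_length' in globals() else None); s=sense(); print(s['tool_pos'],s['wrist_force'],s['opening'])
shot('side','pics/s1.png'); shot('scene','pics/w1.png')
a=cv2.imread('pics/s1.png')[150:300,210:390]; b=cv2.imread('pics/w1.png')[130:280,110:290]
cv2.imwrite('pics/m1.png',cv2.resize(np.hstack([a,b]),(792,330),interpolation=cv2.INTER_CUBIC))
E
```

```text
clock: 1.1
tool_pos: [0.705, -0.1817, 0.3414]
tcp_rot: [0.725, 0.689, -0.002, -0.003]
wrist_force: [-0.0, 0.5, -0.4]
opening: -0.0004
finger_force: 0.0
0.1734
[ 0.70497496 -0.18168463  0.34137989] [-0.03303845  0.53438468 -0.37700536] -0.00041749683543135084
```

View pics/m1.png

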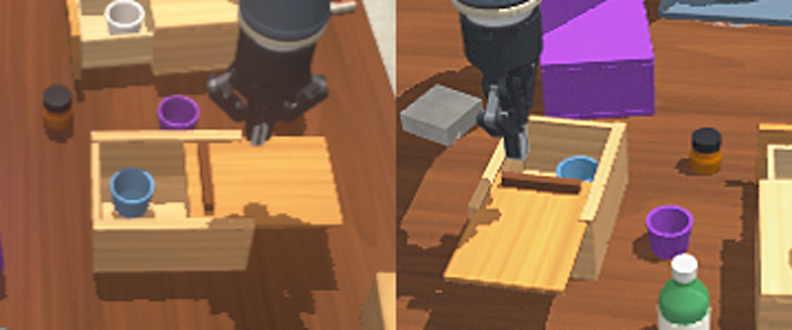

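The shut fingertips hang above the lid, about 30 mm behind the batten (right picture: tips at (515,150), batten at (540,182)). I'll lower them and start pushing.

```bash
python3 -m jog '0 0 0 0 0 0.6 0; 0 0 0 0 0 0.6 0; 0 0 0 0 0 0.3 0; 0 0 0 0 0 0 0'; python3 -m jog '0 0 0 0 -0.2 0 0; 0 0 0 0 -0.2 0 0; 0 0 0 0 -0.2 0 0; 0 0 0 0 -0.2 0 0'; python3 -c "
from h import *
s=sense();print(s['tool_pos'],s['wrist_force'])"
```

```text
clock: 1.7
tool_pos: [0.7061, -0.1814, 0.2699]
tcp_rot: [0.725, 0.689, -0.0, -0.0]
wrist_force: [-0.5, 0.2, 1.0]
opening: 0.0
finger_force: 0.0
clock: 2.2
tool_pos: [0.6653, -0.1798, 0.2702]
tcp_rot: [0.725, 0.689, 0.0, 0.0]
wrist_force: [1.8, -1.0, 0.6]
opening: -0.0003
finger_force: 0.6
[ 0.66525446 -0.17984584  0.27023642] [ 1.79112995 -0.97275777  0.55728435]
```

```bash
python3 -m jog '0 0 0 0 -0.2 0 0; 0 0 0 0 -0.2 0 0; 0 0 0 0 -0.2 0 0; 0 0 0 0 -0.2 0 0; 0 0 0 0 -0.2 0 0; 0 0 0 0 -0.2 0 0; 0 0 0 0 -0.2 0 0; 0 0 0 0 -0.1 0 0'; python3 -m jog '0 0 0 0 -0.08 0 0; 0 0 0 0 -0.08 0 0'
```

```text
clock: 3.2
tool_pos: [0.5903, -0.176, 0.2696]
tcp_rot: [0.725, 0.689, -0.0, -0.0]
wrist_force: [1.5, -0.9, -0.4]
opening: 0.0003
finger_force: 0.8
clock: 3.45
tool_pos: [0.583, -0.1756, 0.2696]
tcp_rot: [0.725, 0.689, 0.0, 0.0]
wrist_force: [1.9, -2.2, -1.0]
opening: 0.0002
finger_force: 0.8
```

```bash
python3 -m jog '0 0 0 0 -0.08 0 0; 0 0 0 0 -0.08 0 0; 0 0 0 0 0 0 0'; python3 -m jog '0 0 0 0 -0.06 0 0; 0 0 0 0 0 0 0';python3 -m jog '0 0 0 0 -0.06 0 0; 0 0 0 0 0 0 0'
```

```text
clock: 3.82
tool_pos: [0.5746, -0.175, 0.2696]
tcp_rot: [0.725, 0.689, -0.0, -0.001]
wrist_force: [-0.2, 0.2, -0.4]
opening: 0.0004
finger_force: 0.0
clock: 4.08
tool_pos: [0.5718, -0.1748, 0.2696]
tcp_rot: [0.725, 0.689, -0.0, -0.0]
wrist_force: [0.2, 1.0, 0.6]
opening: 0.0003
finger_force: 0.1
clock: 4.32
tool_pos: [0.5688, -0.1747, 0.2696]
tcp_rot: [0.725, 0.689, -0.0, -0.0]
wrist_force: [1.0, -0.3, -0.2]
opening: -0.0001
finger_force: 0.1
```

```bash
for i in 1; do python3 -m jog '0 0 0 0 -0.06 0 0; 0 0 0 0 0 0 0';python3 -m jog '0 0 0 0 -0.06 0 0; 0 0 0 0 0 0 0'; done
```

```text
clock: 4.58
tool_pos: [0.5663, -0.1747, 0.2698]
tcp_rot: [0.725, 0.689, 0.0, 0.0]
wrist_force: [3.1, -0.5, -1.5]
opening: -0.0
finger_force: 1.6
clock: 4.82
tool_pos: [0.5652, -0.1745, 0.2701]
tcp_rot: [0.724, 0.689, 0.002, 0.002]
wrist_force: [11.4, -0.7, -8.0]
opening: 0.0002
finger_force: 6.0
```

The force rose at the stop, so the lid is shut. Now I'll back off, lift, and go to the drawer front.

```bash
python3 -m jog '0 0 0 0 0.2 0 0; 0 0 0 0 0 -1 0; 0 0 0 0 0 -1 0; 0 0 -0.87 0 0 0 0' && python3 -m jog '0 0 0 0.88 -0.27 0 0; 0 0 0 0.88 -0.27 0 0; 0 0 0 0.88 -0.27 0 0; 0 0 0 0.88 -0.27 0 0; 0 0 0 0.88 -0.27 0 0; 0 0 0 0.88 -0.27 0 0; 0 0 0 0.88 -0.27 0 0; 0 0 0 0 0 0 0'; python3 - <<'E'
from h import *
shot('side','pics/s2.png'); shot('scene','pics/w2.png')
a=cv2.imread('pics/s2.png')[110:290,210:390]; b=cv2.imread('pics/w2.png')[130:310,140:360]
cv2.imwrite('pics/m2.png',cv2.resize(np.hstack([a,b]),(800,360),interpolation=cv2.INTER_CUBIC))
E
```

```text
clock: 5.32
tool_pos: [0.5737, -0.1755, 0.3736]
tcp_rot: [0.687, 0.726, 0.001, 0.002]
wrist_force: [-0.7, -0.6, -0.3]
opening: -0.0001
finger_force: 0.0
clock: 6.32
tool_pos: [0.4607, 0.1305, 0.3697]
tcp_rot: [0.686, 0.728, -0.0, -0.001]
wrist_force: [-0.0, -0.4, 0.6]
opening: -0.0001
finger_force: 0.0
```

View pics/m2.png

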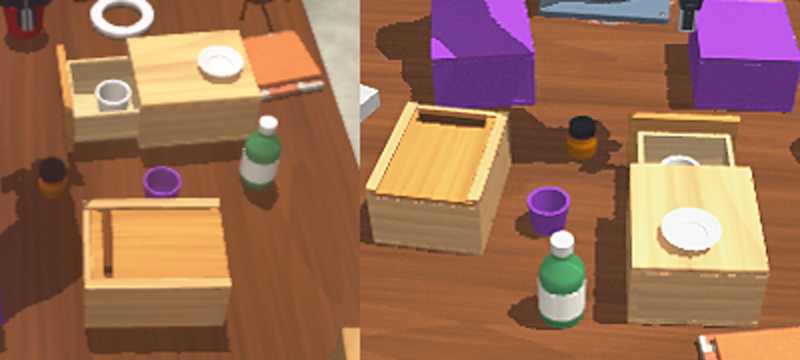

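The lid lies shut inside the box at (155,245), and the fingers are in front of the drawer. Now I'll lower and push.

```bash
python3 -m jog '0 0 0 0 0 0.7 0; 0 0 0 0 0 0.7 0; 0 0 0 0 0 0.7 0; 0 0 0 0 0 0.7 0; 0 0 0 0 0 0 0' && python3 -m jog '0 0 0 0 0.2 0 0; 0 0 0 0 0.2 0 0; 0 0 0 0 0.2 0 0; 0 0 0 0 0.15 0 0'; python3 -m jog '0 0 0 0 0.2 0 0; 0 0 0 0 0.2 0 0; 0 0 0 0 0.2 0 0; 0 0 0 0 0.2 0 0; 0 0 0 0 0.2 0 0'
```

```text
clock: 7.05
tool_pos: [0.4617, 0.1257, 0.228]
tcp_rot: [0.689, 0.725, -0.002, -0.001]
wrist_force: [-0.8, -0.6, 1.0]
opening: -0.0005
finger_force: 0.0
clock: 7.55
tool_pos: [0.5002, 0.1294, 0.2302]
tcp_rot: [0.688, 0.726, 0.0, 0.0]
wrist_force: [-1.6, 0.4, 0.7]
opening: -0.0
finger_force: 0.7
clock: 8.18
tool_pos: [0.5501, 0.1323, 0.2296]
tcp_rot: [0.688, 0.726, -0.0, -0.0]
wrist_force: [-1.0, 0.6, 0.5]
opening: -0.0002
finger_force: 0.8
```

```bash
python3 -m jog '0 0 0 0 0.16 0 0; 0 0 0 0 0.16 0 0; 0 0 0 0 0.16 0 0; 0 0 0 0 0.1 0 0; 0 0 0 0 0.06 0 0; 0 0 0 0 0 0 0'; python3 -m jog '0 0 0 0 0.06 0 0; 0 0 0 0 0.06 0 0; 0 0 0 0 0 0 0';python3 -m jog '0 0 0 0 0.06 0 0; 0 0 0 0 0 0 0'
```

```text
clock: 8.93
tool_pos: [0.5816, 0.1337, 0.2297]
tcp_rot: [0.688, 0.726, 0.0, 0.0]
wrist_force: [0.5, -0.1, -0.2]
opening: -0.0003
finger_force: 0.0
clock: 9.3
tool_pos: [0.5877, 0.1341, 0.2297]
tcp_rot: [0.688, 0.726, 0.0, 0.0]
wrist_force: [0.3, -0.0, 0.2]
opening: 0.0001
finger_force: 0.0
clock: 9.55
tool_pos: [0.5901, 0.1343, 0.2296]
tcp_rot: [0.688, 0.726, -0.001, -0.0]
wrist_force: [-2.6, 0.5, 1.9]
opening: -0.0003
finger_force: 1.8
```

```bash
python3 -m jog '0 0 0 0 0.06 0 0; 0 0 0 0 0 0 0'; python3 -m jog '0 0 0 0 0.03 0 0; 0 0 0 0 0 0 0'
```

```text
clock: 9.8
tool_pos: [0.591, 0.1344, 0.2295]
tcp_rot: [0.688, 0.726, -0.003, -0.002]
wrist_force: [-14.7, -0.7, 10.8]
opening: 0.0001
finger_force: 7.5
clock: 10.05
tool_pos: [0.5914, 0.1344, 0.2294]
tcp_rot: [0.687, 0.726, -0.004, -0.003]
wrist_force: [-20.5, -1.8, 16.0]
opening: 0.0
finger_force: 10.3
```

The drawer is at its stop. I'll back off and up, then check.

```bash
python3 -m jog '0 0 0 0 -0.2 0 0; 0 0 0 0 -0.5 0 0; 0 0 0 0 -0.5 0 0; 0 0 0 0 0 -0.8 0; 0 0 0 0 0 -0.8 0; 0 0 0 0 0 -0.8 0; 0 0 0 0 0 -0.8 0; 0 0 0 0 0 0 0'; python3 - <<'E'
from h import *
shot('side','pics/s3.png'); shot('scene','pics/w3.png')
a=cv2.imread('pics/s3.png')[90:350,200:390]; b=cv2.imread('pics/w3.png')[130:310,80:420]
a=cv2.resize(a,None,fx=180/260*1.,fy=180/260*1.)
cv2.imwrite('pics/m3.png',cv2.resize(np.hstack([a,b]),(800,306),interpolation=cv2.INTER_CUBIC))
E
```

```text
clock: 11.05
tool_pos: [0.536, 0.1315, 0.3929]
tcp_rot: [0.688, 0.726, 0.003, 0.002]
wrist_force: [0.5, -0.5, -0.7]
opening: 0.0003
finger_force: 0.0
```

View pics/m3.png

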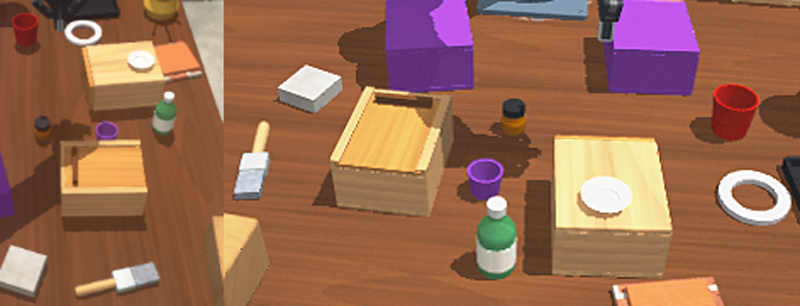

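The picture shows the drawer flush with the chest at (610,205) and the lid covering the box at (393,125). Nothing else has moved.

```bash
python3 -c "
from station import *
print(job_done())"
```

```text
the job is handed in; nothing more can be done
None
```

The lid is shut and the drawer is home, each pushed until the force rose at its stop; the other things look unmoved, though the cups are now covered and I couldn't see them, and the job was handed in at about 11 s.

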